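# Clip the gold candlestick into its presentation case and lower the lid

## Task

The gold candlestick is lying loose on top of its two sprung clips in the open wooden case. Press it down until it snaps fully home in both clips, then close the heavy lid gently, lowering it all the way without letting it drop or slam. Leave the vase and the two candle holders where they stand.

Things in the scene. Friction and masses are not known exactly. Their poses are not given: they have to be found in the camera images.
- case: Dark wooden presentation case, grey inside, fixed to the bench: 260 mm along its x, 170 along its y, 65 high, walls 8, inner floor at 10. Origin at the centre of its underside, z up. The lid is hinged along the top of its +y wall.
- clips_center (a point): Fixed point in the case mid-way between its two sprung clips, 36 mm above its underside: the candlestick's axis passes here when home; axes as the case's. The clips stand 45 mm either side along x, each 16 mm wide, arms up to 53 mm above the case's underside; the space between them is free.
- candlestick_center (a point): Centre of the loose gold candlestick (0.25 kg), on its axis. It lies along the case's x, 200 mm long: stem 22 mm thick, foot 44 mm across at -x, cup 36 mm across at +x. At first the stem lies on both clips' mouths, 18 mm above home. Pressing its top mid-way between the clips (7 to 12 N) drives it into both; after half the travel they pull it down onto their bottoms.
- lid (a joint): Lid angle in rad: 0 shut, grows as it opens, pi/2 upright, stop at 1.9. The lid (0.9 kg, 260 x 170 x 10 mm) starts tipped back a little beyond upright, where hinge friction holds it; below about 1.2 rad it falls by its own weight and slams unless held back.
- lid_hinge (a point): Middle of the lid's hinge axis, along the case's x, over the outer face of its +y wall (y = +85 mm), 65.5 mm above the bench, in the plane of the lid's underside.
- lid_handle (a point): Middle of the grey steel handle: round bar 12 mm thick, 120 long, parallel to the hinge and 220 from it, 50 out beyond the lid's free edge in the lid's plane, 5 above the plane of its underside; 44 mm clear between bar and lid edge (or case, when shut). On top when upright; 70 mm above the bench on the case's -y side when shut. It can turn in a gripper, so it can be held from above all the way.
- holder_tall_center (a point): Bystander: white ceramic candle holder with gold leaves, 66 mm diameter, 130 mm tall; point at its centre half-way up.
- holder_short_center (a point): Bystander: white ceramic candle holder with gold leaves, 66 mm diameter, 100 mm tall; point at its centre half-way up.
- gold_vase_center (a point): Bystander: gold patterned cylindrical vase, 90 mm diameter, 200 mm tall; point at its centre half-way up.
Not all that is in view belongs to the job. Leave any green, purple or turquoise look-alike of the part that bears candlestick_center alone.

How it is judged (in metres and radians):
On the way, in this order (a step that is already met when the one before it is completed fails the run):
1. with the lid still open, the candlestick is snapped home in both clips, its axis level and within 4 mm of its seated height (z of candlestick_center in the frame of case between 0.032 and 0.04 m and angle between the x axis of candlestick_center and the x axis of case, either way round below 0.08 rad and value of joint lid above 0.8 rad), for 0.2 s.
2. the lid is shut, within 0.04 rad (value of joint lid below 0.04 rad), for 0.2 s.
At the end, for the whole second after the job is handed in: The lid is shut (within 0.04 rad) and at rest, and the candlestick is still home in both clips: its axis within 4 mm of 36 mm above the case's underside and parallel to the case's x within 0.08 rad (value of joint lid below 0.04 rad and angular speed of lid below 0.1 rad/s and z of candlestick_center in the frame of case between 0.032 and 0.04 m and angle between the x axis of candlestick_center and the x axis of case, either way round below 0.08 rad); the robot touches nothing.
It fails at once if the lid drops or slams: it closes faster than 1.3 rad/s in the last 0.4 rad (value of joint lid below 0.4 rad and velocity of joint lid below -1.3 rad/s).
It fails at once if a candle holder or the vase is pushed more than 30 mm from its place or knocked over (distance of any of holder_tall_center, holder_short_center, gold_vase_center from where it was at the start of the episode above 0.03 m).
It also fails if it takes over 58 s, if anything falls off the work surface, if the arm or the gripper's body presses on something with over 40 N, if the wrist force passes 120 N, or if a joint passes its speed limit or range.

## Robot

A 6-joint arm with a two-finger parallel gripper is mounted at the origin on the work surface. World frame = base frame: x ahead of the robot, y to its left, z up, the work surface at z = 0. Lengths are in mm, angles in rad, forces in N, time in s.
With the tool pointing down it reaches from about 300 to 775 mm from the base axis. Payload 14.6 kg.
Tool frame: the origin (TCP) lies between the finger pads; the fingertips stand 8 mm ahead of it and the grasp point (between the pads) lies 11 mm behind it; z points along the fingers, y is the direction in which the jaws open and shut (so a half turn about z gives the same grasp; the last joint's range is limited). The gripper opens to 94 mm and grips with 3 to 60 N. Pads are 16 mm wide; open, the fingers measure 119 mm over their backs; the gripper's body (75 mm by 177 mm) begins 78 mm behind the grasp point.
Start: joints at [1.261, 0.3, 1.521, -0, 1.321, -0.067], TCP at [132.23, 533.858, 213.446] pointing down, gripper open.
Joint ranges: [-3.03, 3.03], [-0.79, 2.21], [0.23, 2.52], [-1.04, 4.18], [0, 3.07], [-2.55, 2.55]. Speed limits (rad/s): [2.22, 2.22, 2.57, 3.14, 3.14, 3.14].

## Interface

Orientations are given as [roll, pitch, yaw] about the fixed x, y, z axes, in that order (R = Rz(yaw) Ry(pitch) Rx(roll)).
In Python, from cell import manip gives the robot as it stands. The module is installed in compiled form; this text tells all that it offers.
- The arm moves only by the tool send_rows, never from a script. Its argument "series" is a list that holds one entry, the list of rows, each a list of 5 numbers: the opening, from 0 (shut) to 1 (fully open), then the shift along the tool's x, y, z in mm, then the turn about the tool's z in degrees. In form: [[[gripper, dx, dy, dz, roll], ...]]. A call has 1 to 10 rows; each row is the pose to reach, as a shift and turn from the pose commanded when the call began, along the tool's axes at that moment; what a row does not reach only later rows make up. A row lasts 1/10 s, in which the tool goes at most 50 mm and 8.59 degrees, less where a joint would pass 70% of its speed; a pose out of reach is approached as far as the arm can. A call with a gripper value outside its range is refused whole. The fingers move at their own pace and stop on an object; "newtons" is the grip in N (left out, the last holds). Time passes only in rows, so rows that repeat a pose let the fingers close. It gives the time, the measured TCP pose, the force and the opening at its end, in the units of the state.
- manip.read_state(): the state, without advancing time (a new reading comes with each control period).
- manip.camera(name): name is "side" or "top"; returns a dict with "img" (384x512x3 uint8, red, green, blue), "vfov" (degrees; the focal length in pixels is half the picture's height over the tangent of half this angle, whatever the lens; pixels are square), "cx", "cy" (the principal point, pixels), "pose" (4x4, takes a point from camera to world coordinates). Camera axes: x right, y down, z forward; pixel columns grow to the right and rows downward; lengths in mm; the calibration is good to about 2 mm. A picture is of the moment at which its call begins. There is no depth.
- manip.sign_off(): hands the job in, once; it reports no verdict.
Trained networks look in a picture, given as the dict that the camera call returned (one of the last four; its "shot" number tells which), for a name from the list of things; names that differ only in an ending like _2 or _b are one class to them, and where a whole thing is asked for, a point or a joint stands for the part that bears it (a point fixed in the world has none). Each returns a list of dicts, best first, with "conf" (0 to 1); they miss things now and then, are a little off and sometimes report something else, mostly with a low value. They report only what shows in the picture. A call takes as long as a camera call. They do not tell look-alikes from the thing itself.
- manip.find_in(target, picture): "rect" ([left, top, width, height] in pixels, round what is visible of it).
- manip.silhouettes(target, picture): "pixels" (384x512 bool, what is visible of it) and "rect" ([left, top, width, height] in pixels, round what is visible of it).
The state is a dict: "clock": time; "joints": joint angles; "qd": joint speeds; "effort": joint torques, N m; "eef_pos": TCP position; "eef_rot": TCP orientation; "wrist_force": force on the tool from outside, world axes, zero at the start; "moment": the same for the moment, N m; "finger_gap": finger opening in mm.
Only numpy, scipy, OpenCV 4.12 (cv2) and the standard library are available. Lean on these libraries where they do the work, as an engineer would, in place of code of your own. Each camera call takes 0.05 s, during which the arm holds its last target. There are 200 camera calls.

## Working session

There is one attempt and no reset: what is moved stays moved. The work goes in short steps, Python scripts to look and compute and a tool call to move; the robot and the scene stay as the last step left them, time stands still between calls to the robot, and variables do not carry over. Pictures are saved under pics/ and viewed, about 8 in all and at most 12, crops included, and the job is handed in when it is done.

Besides the shell and the picture viewer there is one more tool, called after "Request:" as a command line: name --argument value ..., lists and objects as JSON in quotes. send_rows: Moves the arm, as the interface text tells. Its arguments: {"type":"object","properties":{"series":{"type":"array"},"newtons":{"type":"number"}},"required":["series"]}

```bash
mkdir -p pics
cat > h.py <<'E'
import numpy as np, cv2
from cell import manip
def K(p):
    f=p["img"].shape[0]/2/np.tan(np.radians(p["vfov"])/2); return f,p["cx"],p["cy"]
def ray(p,u,v):
    f,cx,cy=K(p); T=np.array(p["pose"]); d=T[:3,:3]@np.array([(u-cx)/f,(v-cy)/f,1]); return T[:3,3],d
def onz(p,u,v,z):
    o,d=ray(p,u,v); return o+d*(z-o[2])/d[2]
def proj(p,X):
    f,cx,cy=K(p); T=np.array(p["pose"]); c=T[:3,:3].T@(np.array(X,float)-T[:3,3]); return np.array([cx+f*c[0]/c[2],cy+f*c[1]/c[2]])
def save(n,im): cv2.imwrite("pics/"+n,im[:,:,::-1])
E
python3 - <<'E'
from h import *
print(manip.read_state())
ims=[]
for n in("top","side"):
    p=manip.camera(n); ims.append(p["img"]); print(n,p["vfov"],p["cx"],p["cy"],np.round(p["pose"],3).tolist())
    for t in("case","candlestick_center","lid","lid_handle","holder_tall_center","holder_short_center","gold_vase_center"):
        print(t,[(np.round(d["rect"]).tolist(),round(d["conf"],2)) for d in manip.find_in(t,p)][:4])
    save(n+"0.png",p["img"])
save("both0.png",cv2.resize(np.vstack(ims),(400*1,600)))
E
```

```text
{'clock': 0.0, 'joints': array([ 1.26136693e+00,  3.00443531e-01,  1.52155445e+00, -2.01006112e-05,
        1.32067643e+00, -6.65921478e-02]), 'qd': array([ 0.000768  ,  0.00191126, -0.00103587,  0.00194985,  0.00183267,
       -0.0009435 ]), 'effort': array([ 4.06135705e-04, -5.31802511e+01, -3.52748930e+01,  7.08709401e-02,
        2.43473472e-02, -9.91144498e-05]), 'eef_pos': array([132.18301779, 533.63578787, 212.91270632]), 'eef_rot': array([-3.14051200e+00, -5.25568217e-05,  2.89876036e+00]), 'wrist_force': array([-0.17535525, -0.08771002, -0.16001839]), 'moment': array([-0.02103647, -0.05235868,  0.05978236]), 'finger_gap': 94.06394202162}
top 44.487178961159984 258.5800767266576 194.0379996300207 [[-0.016, -0.99, 0.139, 260.392], [-1.0, 0.016, 0.002, 47.337], [-0.004, -0.139, -0.99, 1673.474], [0.0, 0.0, 0.0, 1.0]]
case [([206.0, 123.0, 76.0, 93.0], 0.97)]
candlestick_center [([190.0, 225.0, 37.0, 54.0], 0.98), ([329.0, 133.0, 22.0, 56.0], 0.89), ([293.0, 216.0, 52.0, 39.0], 0.88), ([243.0, 146.0, 22.0, 59.0], 0.86)]
lid [([203.0, 120.0, 80.0, 96.0], 0.72), ([209.0, 124.0, 28
[... 317 characters left out ...]
68093950758 [[-0.895, -0.332, 0.297, -5.112], [-0.446, 0.654, -0.611, 961.965], [0.008, -0.679, -0.734, 1231.91], [0.0, 0.0, 0.0, 1.0]]
case [([173.0, 172.0, 93.0, 66.0], 0.58)]
candlestick_center [([272.0, 176.0, 53.0, 22.0], 0.8), ([241.0, 253.0, 59.0, 17.0], 0.63), ([230.0, 142.0, 39.0, 24.0], 0.63), ([207.0, 185.0, 45.0, 32.0], 0.6)]
lid [([153.0, 255.0, 34.0, 56.0], 0.74), ([171.0, 172.0, 72.0, 54.0], 0.65)]
lid_handle [([176.0, 170.0, 65.0, 59.0], 0.6)]
holder_tall_center [([257.0, 105.0, 18.0, 34.0], 0.95), ([174.0, 170.0, 93.0, 68.0], 0.2)]
holder_short_center [([290.0, 124.0, 20.0, 22.0], 0.7)]
gold_vase_center [([151.0, 254.0, 36.0, 58.0], 0.57), ([292.0, 126.0, 15.0, 23.0], 0.44)]
```

View pics/top0.png

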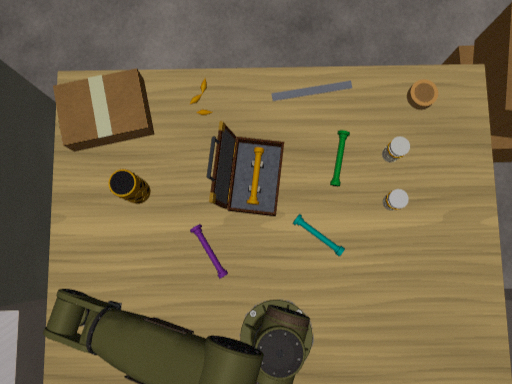

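View pics/side0.png

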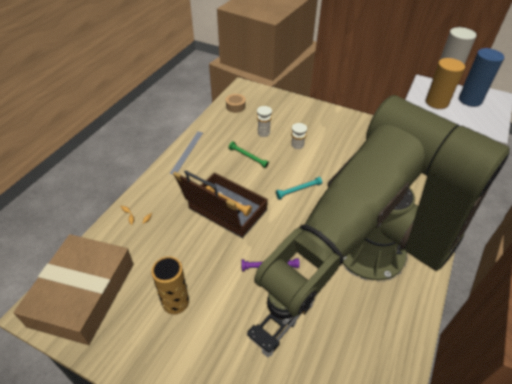

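Top view: the gold candlestick (256,176) lies in the case (206–283, 123–216). The look-alikes are green (340,158), purple (209,250) and turquoise (319,235), none of them in the case. The gold one is the one meant. I'll enlarge it to confirm and read off the case corners.

Run:
```python
from h import *
p=manip.camera("top"); im=p["img"]
c=cv2.resize(im[115:225,195:295],None,fx=5.4,fy=5.4,interpolation=cv2.INTER_CUBIC)
for k in range(0,100,10):
    cv2.putText(c,str(195+k),(int(k*5.4),10),0,.35,(255,255,255),1); cv2.line(c,(int(k*5.4),0),(int(k*5.4),594),(90,120,90),1)
for k in range(5,110,10):
    cv2.putText(c,str(115+k),(0,int(k*5.4)),0,.35,(255,255,255),1); cv2.line(c,(0,int(k*5.4)),(540,int(k*5.4)),(90,120,90),1)
save("crop1.png",c)
for d in manip.silhouettes("candlestick_center",p):
    if 230<d["rect"][0]<262:
        m=d["pixels"]; ys,xs=np.nonzero(m); 
        r=cv2.minAreaRect(np.c_[xs,ys].astype(np.float32)); print(d["conf"],r)
        cc=r[0]; print(onz(p,cc[0],cc[1],54))
        b=cv2.boxPoints(r); P=np.array([onz(p,*q,54) for q in b]); print(P.round(0).tolist())
```

```text
0.77 ((255.1632537841797, 175.63958740234375), (10.167058944702148, 57.54713821411133), 6.842773914337158)
[552.78565841  61.20246333  54.        ]
[[455.0, 92.0, 54.0], [658.0, 65.0, 54.0], [653.0, 30.0, 54.0], [450.0, 57.0, 54.0]]
```

View pics/crop1.png

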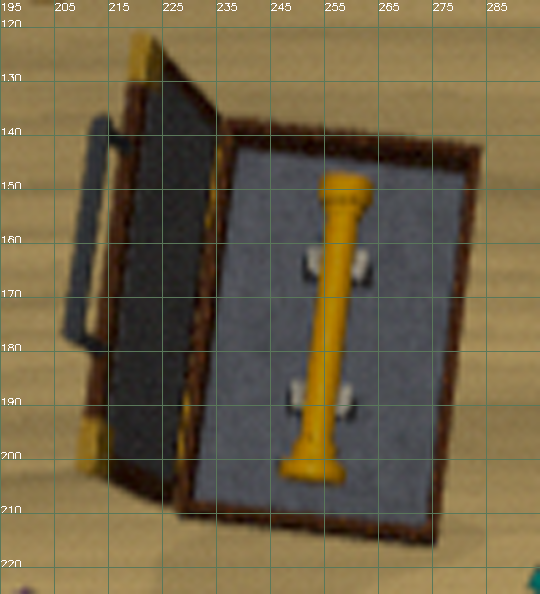

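The crop confirms it. The gold candlestick rests on two light clips, around (257,164) and (253,188). Case rim corners are about (237,137), (283.5,142), (275,216) and (227.5,211). The handle bar runs from (213.5,137) to (208,177).

```bash
cat >> h.py <<'E'
RIM=[(130,85),(130,-85),(-130,-85),(-130,85)]
def c2w(s,X):
    x,y,t=s[:3]; c,n=np.cos(t),np.sin(t); X=np.array(X,float); return np.array([x+c*X[0]-n*X[1],y+n*X[0]+c*X[1],X[2]])
def handle(s,th,dx=0): # handle bar centre in case frame -> world
    return c2w(s,[dx,85-220*np.cos(th)+-5*np.sin(th)*-1*1,65.5+220*np.sin(th)+5*np.cos(th)])
E
python3 - <<'E'
from h import *
from scipy.optimize import least_squares
p=manip.camera("top")
obs=[(237,137),(283.5,142),(275,216),(227.5,211)]
f=lambda s:np.concatenate([proj(p,c2w(s,[*r,65]))-o for r,o in zip(RIM,obs)])
s=least_squares(f,[555,60,-.1],x_scale=[1,1,.01]).x; print("case",s,f(s).round(1))
g=lambda q:np.concatenate([proj(p,handle(s,q[0],60))-(213.5,137),proj(p,handle(s,q[0],-60))-(208,177)])
q=least_squares(g,[1.6]); print("lid",q.x,g(q.x).round(1), handle(s,q.x[0]))
pc=manip.camera("side")
im=pc["img"].copy()
k=4; x0,y0=150,150; c=cv2.resize(im[y0:y0+110,x0:x0+140],None,fx=k,fy=k,interpolation=cv2.INTER_CUBIC)
def dot(X,col):
    u,v=proj(pc,X); cv2.circle(c,(int((u-x0+.5)*k),int((v-y0+.5)*k)),4,col,1)
for r in RIM: dot(c2w(s,[*r,65]),(255,0,0)); 
for r in RIM: dot(c2w(s,[*r,0]),(255,0,255))
for d in(-60,60): dot(handle(s,q.x[0],d),(0,255,0))
for d in(-100,0,100): dot(c2w(s,[d,0,54]),(0,255,255))
save("side1.png",c)
print("axis mid w",c2w(s,[0,0,54]))
E
```

```text
case [ 5.49138199e+02  5.90224224e+01 -1.31181969e-01] [-0.9  0.2  0.6  0.6  0.9 -0.1 -0.6 -0.8]
lid [1.7797138] [-0.3  2.4  0.1  0.9] [566.86496999 193.3775424  279.67931612]
axis mid w [549.13819902  59.02242245  54.        ]
```

View pics/side1.png

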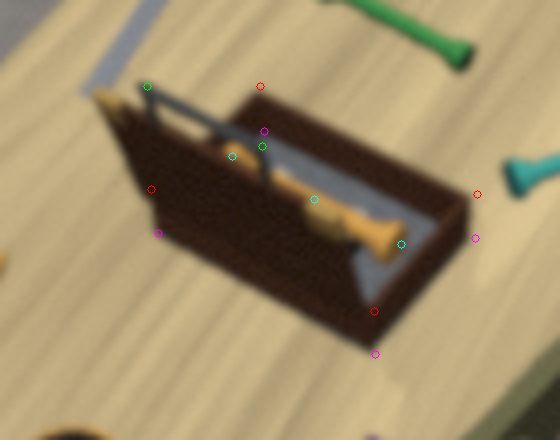

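```bash
cat >> h.py <<'E'
S=[550,59.5,-.131]
def delta(X,yawdeg):
    s=manip.read_state(); y=s["eef_rot"][2]; d=np.array(X)-s["eef_pos"]; c,n=np.cos(y),np.sin(y)
    r=(np.degrees(y)-yawdeg+180)%360-180
    print("t",s["clock"],"pos",s["eef_pos"].round(1),"rot",s["eef_rot"].round(3),"F",s["wrist_force"].round(1),"gap",round(s["finger_gap"],1))
    print("tool d",(c*d[0]+n*d[1]).round(1),(n*d[0]-c*d[1]).round(1),(-d[2]).round(1),"roll",round(r,1))
E
python3 -c "
from h import *
delta([350,60,213],82.5)"
```

```text
t 1.0 pos [132.2 533.9 213.4] rot [-3.142  0.     2.899] F [-0.1 -0.2 -0.1] gap 93.9
tool d -325.3 -407.6 0.4 roll 83.6
```

Request:
send_rows --series '[[[0, -325, -408, 0, 83.6], [0, -325, -408, 0, 83.6], [0, -325, -408, 0, 83.6], [0, -325, -408, 0, 83.6], [0, -325, -408, 0, 83.6], [0, -325, -408, 0, 83.6], [0, -325, -408, 0, 83.6], [0, -325, -408, 0, 83.6], [0, -325, -408, 0, 83.6], [0, -325, -408, 0, 83.6]]]' --newtons 20

```text
clock: 2.0
eef_pos: [341.0, 77.3, 213.9]
eef_rot: [3.14, -0.0, 1.434]
wrist_force: [0.9, 0.9, 0.0]
finger_gap: 17.4
```

```bash
python3 -c "
from h import *
delta([551,60,120],82.5)"
```

```text
t 2.0 pos [341.   77.3 213.9] rot [ 3.14  -0.     1.434] F [0.9 0.9 0. ] gap 17.4
tool d 11.5 210.4 93.9 roll -0.3
```

Request:
send_rows --series '[[[0, 20, 200, 0, 0], [0, 20, 200, 0, 0], [0, 20, 200, 0, 0], [0, 20, 200, 0, 0], [0, 20, 200, 0, 0], [0, 20, 200, 60, 0], [0, 20, 200, 90, 0], [0, 20, 200, 90, 0], [0, 20, 200, 90, 0]]]'

```text
clock: 2.9
eef_pos: [541.6, 73.1, 124.8]
eef_rot: [3.141, -0.0, 1.44]
wrist_force: [0.7, -0.3, 1.3]
finger_gap: 0.1
```

Run:
```python
from h import *
delta([551,60,120],82.5)
ims=[]
for n in("top","side"):
    p=manip.camera(n); st=manip.read_state()["eef_pos"]+[0,0,-8]
    u,v=proj(p,c2w(S,[0,0,65])).astype(int); print(n,"tip px",proj(p,st).round(1))
    c=cv2.resize(p["img"][v-50:v+50,u-50:u+50],(390,390),interpolation=cv2.INTER_CUBIC)
    for X,col in((st,(255,0,0)),(c2w(S,[0,0,65]),(0,255,255)),(c2w(S,[100,0,54]),(0,255,255)),(c2w(S,[-100,0,54]),(0,255,255))):
        a=(proj(p,X)-[u-50,v-50]+.5)*3.9; cv2.circle(c,tuple(int(i) for i in a),4,col,1)
    ims.append(c)
save("near1.png",np.hstack(ims))
```

```text
t 2.9 pos [541.6  73.1 124.8] rot [ 3.141 -0.     1.44 ] F [ 0.7 -0.3  1.3] gap 0.1
tool d -11.8 11.0 4.8 roll -0.0
top tip px [251.4 175.4]
side tip px [227.2 190.9]
```

View pics/near1.png

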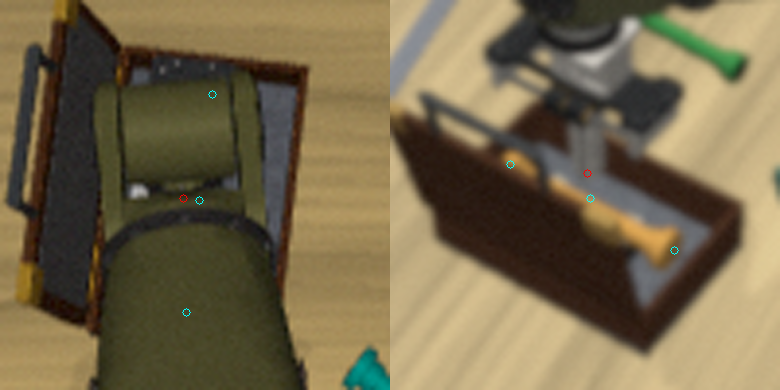

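Top: the wrist hides the clips, but the projected marks are consistent with the case. Side: the red tip mark at (587,173) falls on the real fingertip, and the axis dots at (510,164) and (674,250) follow the candlestick. I shift by (-12, +11) and press.

Request:
send_rows --series '[[[0, -12, 11, 20, 0], [0, -12, 11, 45, 0], [0, -12, 11, 45, 0], [0, -12, 11, 48, 0], [0, -12, 11, 51, 0], [0, -12, 11, 54, 0], [0, -12, 11, 57, 0], [0, -12, 11, 59, 0], [0, -12, 11, 59, 0], [0, -12, 11, 59, 0]]]'

```text
clock: 4.0
eef_pos: [551.0, 59.8, 64.8]
eef_rot: [3.141, -0.0, 1.44]
wrist_force: [-0.3, -0.2, 0.4]
finger_gap: 0.2
```

```bash
python3 -c "
from h import *
delta([551,60,57],82.5)"
```

```text
t 4.0 pos [551.   59.8  64.8] rot [ 3.141 -0.     1.44 ] F [-0.3 -0.2  0.4] gap 0.2
tool d 0.2 -0.0 7.8 roll -0.0
```

Request:
send_rows --series '[[[0, 0, 0, 3, 0], [0, 0, 0, 6, 0], [0, 0, 0, 8, 0], [0, 0, 0, 10, 0], [0, 0, 0, 11, 0], [0, 0, 0, 11, 0]]]'

```text
clock: 4.6
eef_pos: [550.8, 59.8, 54.6]
eef_rot: [-3.141, -0.0, 1.44]
wrist_force: [-7.2, 0.5, 20.2]
finger_gap: 0.2
```

Request:
send_rows --series '[[[0, 0, 0, -50, 0], [0, 0, 0, -100, 0], [0, 0, 0, -150, 0], [0, 0, 0, -200, 0], [0, 0, 0, -250, 0], [1, 0, 0, -285, 0], [1, 0, 0, -285, -45], [1, 0, 0, -285, -90], [1, 0, 0, -285, -90], [1, 0, 0, -285, -90]]]'

```text
clock: 5.6
eef_pos: [550.7, 59.7, 337.9]
eef_rot: [-3.141, -0.0, 2.046]
wrist_force: [-0.3, -0.3, -0.5]
finger_gap: 37.1
```

Request:
send_rows --series '[[[1, 0, 0, 0, -50], [1, 0, 0, 0, -50], [1, 0, 0, 0, -50], [1, 0, 0, 0, -50], [1, 0, 0, 0, -50], [1, 0, 0, 0, -50], [1, 0, 0, 0, -50], [1, 0, 0, 0, -50]]]'

```text
clock: 6.4
eef_pos: [550.8, 59.7, 338.1]
eef_rot: [-3.141, -0.001, 2.909]
wrist_force: [0.4, -0.9, -0.1]
finger_gap: 94.0
```

Run:
```python
from h import *
from scipy.optimize import least_squares
delta([567,193,340],172.5)
p=manip.camera("top"); q=manip.camera("side")
for th in (1.65,1.7,1.75,1.8,1.85):
    print(th,handle(S,th).round(0),[proj(c,handle(S,th,d)).round(1).tolist() for c in(p,q) for d in(60,-60)])
ims=[]
for c in(p,q):
    u,v=proj(c,c2w(S,[0,50,65])).astype(int); w=60
    I=cv2.resize(c["img"][v-w:v+w,u-w:u+w],(600,600),interpolation=cv2.INTER_CUBIC)
    for X,col in [(c2w(S,[d,0,36]),(0,255,255)) for d in(-100,0,100)]+[(handle(S,1.75,d),(0,255,0)) for d in(-60,60)]:
        a=(proj(c,X)-[u-w,v-w]+.5)*5; cv2.circle(I,tuple(int(i) for i in a),4,col,1)
    print(u-w,v-w); ims.append(cv2.resize(I,(400,400)) )
save("near2.png",np.hstack(ims))
```

```text
t 6.4 pos [550.8  59.7 338.1] rot [-3.141e+00 -1.000e-03  2.909e+00] F [ 0.4 -0.9 -0.1] gap 94.0
tool d 15.0 133.4 -1.9 roll -5.9
1.65 [564. 166. 284.] [[222.1, 139.8], [217.0, 178.4], [191.4, 165.3], [220.2, 179.9]]
1.7 [565. 177. 283.] [[218.6, 139.5], [213.5, 178.1], [189.3, 167.5], [218.1, 182.2]]
1.75 [567. 188. 281.] [[215.1, 139.2], [210.0, 177.8], [187.2, 169.8], [216.1, 184.6]]
1.8 [568. 198. 279.] [[211.7, 139.1], [206.5, 177.5], [185.2, 172.2], [214.1, 187.2]]
1.85 [570. 209. 276.] [[208.3, 138.9], [203.2, 177.3], [183.2, 174.7], [212.1, 189.8]]
181 114
159 145
```

View pics/near2.png

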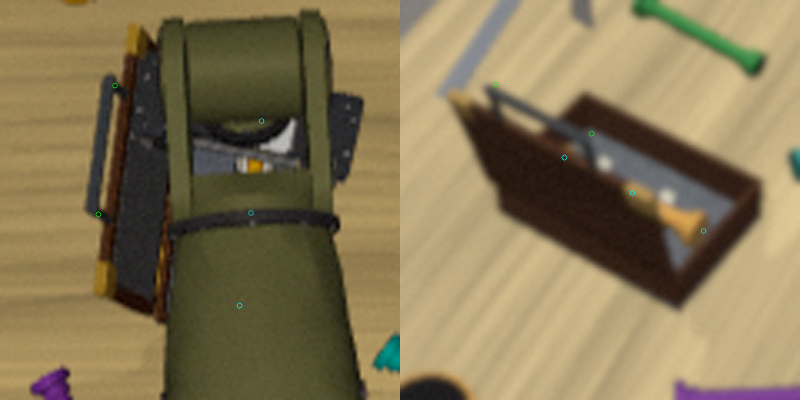

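The side view shows both clip arms, at (604,162) and (667,196), standing above the stem, so the candlestick is seated. Both views fit a lid angle of about 1.78, which puts the handle near (568,194,280). I go above it, then down.

Request:
send_rows --series '[[[1, 14, 134, 0, -6], [1, 14, 134, 0, -6], [1, 14, 134, 0, -6], [1, 14, 134, 0, -6], [1, 14, 134, 0, -6], [1, 14, 134, 40, -6], [1, 14, 134, 69, -6], [1, 14, 134, 69, -6], [1, 14, 134, 69, -6]]]'

```text
clock: 7.4
eef_pos: [567.9, 192.5, 270.7]
eef_rot: [3.141, 0.001, 3.015]
wrist_force: [-0.1, -0.4, 1.0]
finger_gap: 94.0
```

Run:
```python
from h import *
delta([568,194,269],172.5)
ims=[]
for n in("top","side"):
    c=manip.camera(n); u,v=proj(c,[568,194,280]).astype(int); w=35
    I=cv2.resize(c["img"][v-w:v+w,u-w:u+w],(400,400),interpolation=cv2.INTER_CUBIC); ims.append(I)
save("near3.png",np.hstack(ims))
```

```text
t 7.4 pos [567.9 192.5 270.7] rot [3.141e+00 1.000e-03 3.015e+00] F [-0.1 -0.4  1. ] gap 94.0
tool d 0.1 1.5 1.7 roll 0.3
```

View pics/near3.png

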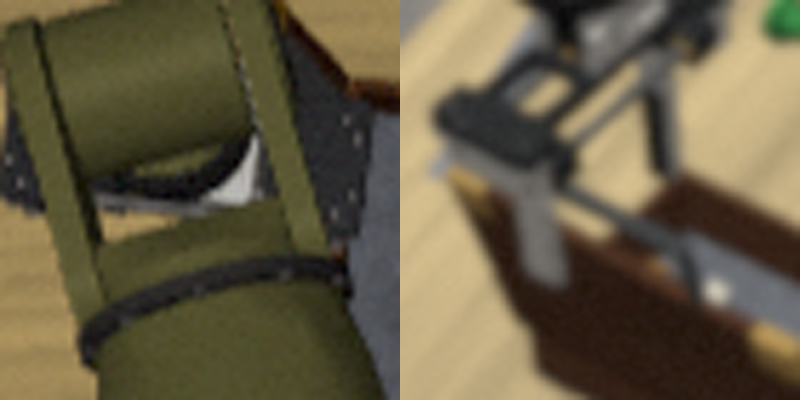

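The side view shows the fingers straddling the bar, one at (540,230) on the near side and one at (660,120) beyond. I close them.

Request:
send_rows --series '[[[0, 0, 1, 1, 0], [0, 0, 1, 1, 0], [0, 0, 1, 1, 0], [0, 0, 1, 1, 0], [0, 0, 1, 1, 0], [0, 0, 1, 1, 0], [0, 0, 1, 1, 0], [0, 0, 1, 1, 0], [0, 0, 1, 1, 0], [0, 0, 1, 1, 0]]]' --newtons 25

```text
clock: 8.5
eef_pos: [567.8, 194.3, 268.4]
eef_rot: [-3.142, -0.0, 3.017]
wrist_force: [1.2, 1.4, 0.4]
finger_gap: 17.1
```

Run:
```python
from h import *
delta([568,194,269],172.5)
# arc: tool dx,dy,dz relative to TCP when gripping at lid angle th0
s=manip.read_state(); y=s["eef_rot"][2]; c,n=np.cos(y),np.sin(y)
hy=(s["eef_pos"]-[*S[:2],0]); hy=-np.sin(S[2])*hy[0]+np.cos(S[2])*hy[1]; print("case y of bar",hy)
from scipy.optimize import brentq
th0=brentq(lambda t:85-220*np.cos(t)+5*np.sin(t)-hy,1.3,1.9); z0=handle(S,th0)[2]; print("th0",th0,"bar z",z0,"tcp z+11",s["eef_pos"][2]+11)
for t in np.arange(round(th0,2),-.06,-.05):
    d=handle(S,t)-handle(S,th0); print(round(t,2),round(c*d[0]+n*d[1],1),round(n*d[0]-c*d[1],1),round(-d[2],1))
```

```text
t 8.5 pos [567.8 194.3 268.4] rot [-3.142 -0.     3.017] F [1.2 1.4 0.4] gap 17.1
tool d -0.3 -0.3 -0.6 roll 0.4
case y of bar 136.01173157610313
th0 1.7820126128246498 bar z 279.56261523583834 tcp z+11 279.4433094800306
1.78 0.0 -0.4 -0.1
1.73 0.1 -11.2 -2.4
1.68 0.1 -22.1 -4.1
1.63 0.2 -33.0 -5.3
1.58 0.3 -44.0 -5.9
1.53 0.4 -55.0 -6.0
1.48 0.4 -66.0 -5.5
1.43 0.5 -76.9 -4.5
1.38 0.6 -87.8 -2.9
1.33 0.6 -98.6 -0.8
1.28 0.7 -109.3 1.9
1.23 0.8 -119.8 5.0
1.18 0.8 -130.2 8.7
1.13 0.9 -140.4 13.0
1.08 1.0 -150.3 17.7
1.03 1.0 -160.0 22.9
0.98 1.1 -169.4 28.6
0.93 1.2 -178.5 34.7
0.88 1.2 -187.3 41.3
0.83 1.3 -195.8 48.3
0.78 1.3 -203.9 55.8
0.73 1.4 -211.6 63.6
0.68 1.4 -218.9 71.8
0.63 1.5 -225.8 80.4
0.58 1.5 -232.3 89.3
0.53 1.5 -238.3 98.5
0.48 1.6 -243.8 108.0
0.43 1.6 -248.9 117.8
0.38 1.6 -253.5 127.8
0.33 1.7 -257.5 138.0
0.28 1.7 -261.1 148.5
0.23 1.7 -264.1 159.0
0.18 1.7 -266.6 169.8
0.13 1.7 -268.5 180.6
0.08 1.8 -269.9 191.5
0.03 1.8 -270.8 202.5
-0.02 1.8 -271.1 213.5
```

Request:
send_rows --series '[[[0, 0, 0, 0, 0], [0, 0, 0, 0, 0], [0, 0, 0, 0, 0], [0, 0, 0, 0, 0], [0, 0, 0, 0, 0]]]'

```text
clock: 9.0
eef_pos: [567.8, 194.5, 268.5]
eef_rot: [3.141, 0.0, 3.017]
wrist_force: [-0.5, 2.5, 0.8]
finger_gap: 11.2
```

Request:
send_rows --series '[[[0, 0, -11, -2.4, 0], [0, 0, -22, -4.1, 0], [0, 0, -33, -5.3, 0], [0, 0, -44, -5.9, 0], [0, 0, -55, -6, 0], [0, 0, -66, -5.5, 0], [0, 0, -77, -4.5, 0], [0, 0.5, -88, -2.9, 0], [0, 0.5, -98.6, -0.8, 0], [0, 0.5, -109.3, 1.9, 0]]]'

```text
clock: 10.0
eef_pos: [553.6, 84.9, 266.3]
eef_rot: [-3.141, 0.0, 3.017]
wrist_force: [-0.7, 1.3, 2.7]
finger_gap: 10.9
```

Request:
send_rows --series '[[[0, 0, -10.5, 3.1, 0], [0, 0, -20.9, 6.8, 0], [0, 0, -31.1, 11.1, 0], [0, 0, -41, 15.8, 0], [0, 0, -50.7, 21, 0], [0, 0, -60.1, 26.7, 0], [0, 0, -69.2, 32.8, 0], [0, 0, -78, 39.4, 0], [0, 0, -86.5, 46.4, 0], [0, 0, -94.6, 53.9, 0]]]'

```text
clock: 11.0
eef_pos: [541.7, -8.6, 211.8]
eef_rot: [-3.142, -0.001, 3.017]
wrist_force: [-3.5, 3.2, -2.2]
finger_gap: 11.2
```

Run:
```python
from h import *
delta(handle(S,.78)-[0,0,11],172.5)
c=manip.camera("side"); u,v=proj(c,handle(S,.78)).astype(int); w=60
I=cv2.resize(c["img"][v-w:v+w,u-w:u+w],(500,500),interpolation=cv2.INTER_CUBIC); save("near4.png",I)
```

```text
t 11.0 pos [541.7  -8.6 211.8] rot [-3.142e+00 -1.000e-03  3.017e+00] F [-3.5  3.2 -2.2] gap 11.2
tool d 0.6 0.7 -0.9 roll 0.4
```

View pics/near4.png

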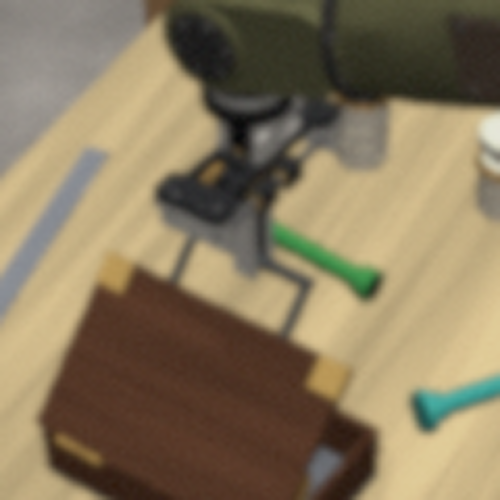

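The handle at (245,260) is in the jaws and the lid is about halfway down. I carry on along the arc.

Request:
send_rows --series '[[[0, 0, -7.7, 7.8, 0], [0, 0, -15, 16, 0], [0, 0, -21.9, 24.6, 0], [0, 0, -28.4, 33.5, 0], [0, 0, -34.4, 42.7, 0], [0, 0, -39.9, 52.2, 0], [0, 0, -45, 62, 0], [0, 0, -49.6, 72, 0], [0, 0, -53.6, 82.2, 0], [0, 0, -57.2, 92.7, 0]]]'

```text
clock: 12.05
eef_pos: [534.3, -64.0, 118.9]
eef_rot: [3.14, -0.002, 3.017]
wrist_force: [-2.8, 11.0, -3.0]
finger_gap: 11.2
```

Request:
send_rows --series '[[[0, 0, -1.5, 5.2, 0], [0, 0, -3, 10.5, 0], [0, 0, -4.3, 16, 0], [0, 0, -5.5, 21.3, 0], [0, 0, -6.5, 26.5, 0], [0, 0, -7.4, 32, 0], [0, 0, -8.1, 37.5, 0], [0, 0, -8.8, 43, 0], [0, 0, -9.3, 48, 0], [0, 0, -9.6, 52, 0]]]'

```text
clock: 13.05
eef_pos: [533.3, -72.0, 67.0]
eef_rot: [3.138, -0.002, 3.018]
wrist_force: [-2.0, 19.6, -1.4]
finger_gap: 11.2
```

```bash
python3 -c "
from h import *
delta(handle(S,0)-[0,0,11],172.5)"
```

```text
t 13.05 pos [533.3 -72.   67. ] rot [ 3.138e+00 -2.000e-03  3.018e+00] F [-2.  19.6 -1.4] gap 11.2
tool d 0.6 -2.4 7.5 roll 0.4
```

Request:
send_rows --series '[[[0, 0, 1, 2, 0], [0, 0, 2, 4, 0], [0, 0, 2, 6, 0], [0, 0, 2, 7, 0], [0, 0, 2, 8, 0], [0, 0, 2, 9, 0], [0, 0, 2, 9.5, 0], [0, 0, 2, 9.5, 0]]]'

```text
clock: 13.85
eef_pos: [537.2, -72.4, 62.6]
eef_rot: [-3.141, 0.009, 3.017]
wrist_force: [-3.7, 5.9, 33.9]
finger_gap: 11.3
```

Run:
```python
from h import *
c=manip.camera("side"); u,v=proj(c,c2w(S,[0,-30,70])).astype(int); w=50
I=cv2.resize(c["img"][v-w:v+w,u-w:u+w],(600,600),interpolation=cv2.INTER_CUBIC)
for d in(-60,60):
  for th,col in((0,(0,255,0)),(.05,(255,0,0))):
    a=(proj(c,handle(S,th,d))-[u-w,v-w]+.5)*6; cv2.circle(I,tuple(int(i) for i in a),4,col,1)
save("near5.png",I)
```

```text
(no output)
```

View pics/near5.png

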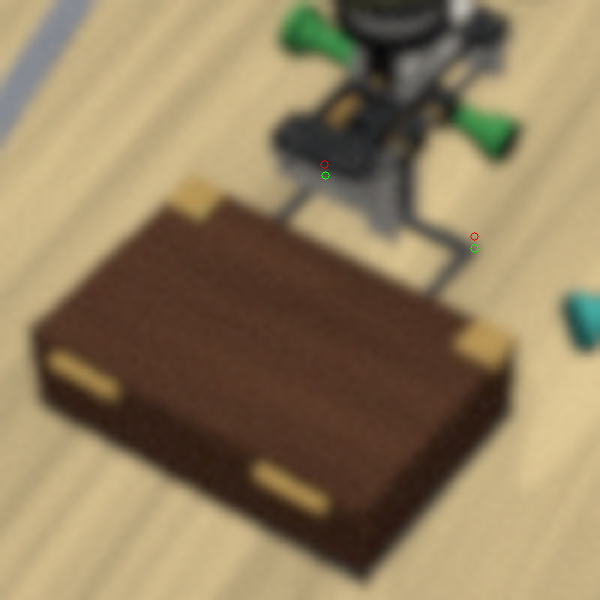

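The lid is shut: its bar end lies on the green θ=0 mark at (474,248). I open the jaws partly, since the inner finger has only 44 mm of room, then lift straight up.

Request:
send_rows --series '[[[0.4, 0, 0, -2, 0], [0.4, 0, 0, -3, 0], [0.4, 0, 0, -3, 0], [0.4, 0, 0, -3, 0], [0.4, 0, 0, -3, 0], [0.4, 0, 0, -3, 0]]]'

```text
clock: 14.5
eef_pos: [533.8, -72.2, 61.2]
eef_rot: [-3.142, -0.0, 3.017]
wrist_force: [-0.3, -0.7, -0.7]
finger_gap: 37.8
```

Request:
send_rows --series '[[[0.4, 0, 0, -10, 0], [0.4, 0, 0, -20, 0], [0.4, 0, 0, -40, 0], [0.4, 0, 0, -70, 0], [0.4, 0, 0, -110, 0], [0.4, 0, 0, -150, 0], [0.4, 0, 0, -180, 0], [0.4, 0, 0, -180, 0], [0.4, 0, 0, -180, 0]]]'

```text
clock: 15.4
eef_pos: [533.9, -72.2, 242.2]
eef_rot: [-3.141, 0.001, 3.017]
wrist_force: [-0.5, -0.6, -0.7]
finger_gap: 37.7
```

Run:
```python
from h import *
delta([531,-75,240],172.5)
ims=[]
for n in("top","side"):
    c=manip.camera(n)
    u,v=proj(c,c2w(S,[0,-30,70])).astype(int); w=50
    I=cv2.resize(c["img"][v-w:v+w,u-w:u+w],(400,400),interpolation=cv2.INTER_CUBIC)
    for d in(-60,60):
        a=(proj(c,handle(S,0,d))-[u-w,v-w]+.5)*4; cv2.circle(I,tuple(int(i) for i in a),4,(0,255,0),1)
    ims.append(I)
save("near6.png",np.hstack(ims))
```

```text
t 15.4 pos [533.9 -72.2 242.2] rot [-3.141e+00  1.000e-03  3.017e+00] F [-0.5 -0.6 -0.7] gap 37.7
tool d 2.5 -3.1 2.2 roll 0.4
```

View pics/near6.png

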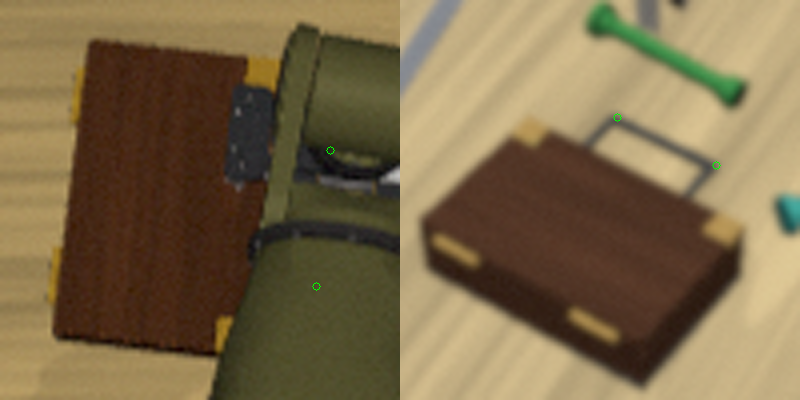

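The lid is flat and shut. The handle corners, at (617,118) and (716,166) in the side view, lie on the θ=0 marks, and the gripper is clear.

```bash
python3 -c "
from cell import manip
print(manip.sign_off())"
```

```text
the job is handed in; nothing more can be done
None
```

The candlestick is pressed home in both clips and the lid is shut. I handed the job in at about 15.5 s of the 58 s allowed; sign-off gives no verdict.

- **Candlestick:** I pressed mid-way between the clips with closed fingers, until the fingertips stopped at 46.6 mm with 20 N; a home stem's top should be at 47 mm. The side picture then showed both clip arms standing above the stem.
- **Lid:** I held the handle from above with a 25 N grip and lowered the lid along its arc at about 0.5 rad/s or slower. Near the end a 20 N sideways force built up, so I shifted the grip 2 mm. The lid stopped with 34 N upward on the wrist.
- **Last checks:** After I let go, the handle lay on the marks for a shut lid in the side picture. The gripper was clear and the wrist force was about zero.
- **Not confirmed:** The candlestick cannot be seen under the lid, so its final seating rests on the check before closing. I did not re-measure the vase and candle holders at the end; I did not plan any path near them, and no unexpected contact force showed up.

I viewed 10 pictures in all.

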